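# Press the brass bearing into the turntable base

## Task

Take the brass bearing out of the blue wooden rack and press it, spindle up, into the bore of the grey turntable base until its flange sits fully home on the rim. Press straight down and stop as soon as the force rises at the shoulder rather than forcing it; leave the black and the white bearing in the rack.

Things in the scene. Friction and masses are not known exactly. Their poses are not given: they have to be found in the camera images.
- brass_bearing: Bearing to fit: brass, steel spindle, 63 mm high, 120 g. Origin at the centre of its lower end, z up the spindle. Spigot tapers from 24 mm diameter at the end to 32 mm at z = 16, straight to z = 22 mm; flange 74 mm diameter, z = 22 to 28 mm; plain spindle 22 mm diameter, z = 28 to 63 mm, to grip from above. Stands loose in a hole of the rack, flange on the rack's top; lifts straight out.
- black_bearing: Same shape, size and origin, with black plastic flange and spigot; stays in the rack. The rack is a fixed block of blue-painted wood, 75 x 250 x 30 mm, with three holes in a row, 85 mm apart; each bearing stands upright in one of them, in any order.
- white_bearing: Same shape, size and origin, with white plastic flange and spigot; stays in the rack too, in another of its three holes.
- wheel_base: Grey turntable base, fixed. Origin: centre of underside, z up. Foot 166 mm diameter, 12 thick; boss 88 mm diameter, rim at z = 50. Bore 52 mm on the z axis, with a black seat ring, top at z = 40, that slides down stiffly (about 10 N) and stays. The bearing first stands 12 mm proud; push it down till the flange meets the rim (origin at z = 28) and force rises steeply: 18 to 25 N is ample, 80 harms.
Mind the look-alikes: they are no part of the job. Several things have the shape of the brass_bearing; the one meant has the colours described above.

How it is judged:
By the outcome, as a careful person would: the job done as asked, in the order asked, and still so for the second after the job is handed in, with the robot touching nothing.
It also fails if it takes over 35 s, if anything falls off the work surface, if the arm or the gripper's body presses on something with over 40 N, if the wrist force passes 120 N, or if a joint passes its speed limit or range.

## Robot

A 6-joint arm with a two-finger parallel gripper is mounted at the origin on a cart in front of the work surface, level with it; the furniture and walls round the work are solid. World frame = base frame: x ahead of the robot, y to its left, z up, the work surface at z = 0. Lengths are in mm, angles in degrees, forces in N, time in s.
With the tool pointing down it reaches from about 300 to 850 mm from the base axis. Payload 4.2 kg.
Tool frame: the origin (TCP) lies at the centre of the arm's flange, where the gripper is bolted on; the fingertips stand 191 mm ahead of it and the grasp point (between the pads) lies 172 mm ahead of it; y points along the fingers, x is the direction in which the jaws open and shut, and the axes are right-handed (so a half turn about y gives the same grasp; the last joint's range is limited). The gripper opens to 91 mm and grips with 3 to 60 N. Pads are 32 mm wide; open, the fingers measure 118 mm over their backs; the gripper's body (76 mm by 178 mm) begins 60 mm behind the grasp point.
Start: joints at [-67.953, 18.312, 89.639, -0, 72.044, -1.146], TCP at [226.453, -528.528, 404.776] pointing down, gripper open.
Joint ranges: [-177.97, 177.97], [-48.28, 115.42], [12.27, 149.76], [-77.06, 257.06], [2.81, 150.46], [-146.56, 146.56]. Speed limits (degrees/s): [147.25, 147.25, 180, 180, 180, 180].

## Interface

Orientations are given as [roll, pitch, yaw] about the fixed x, y, z axes, in that order (R = Rz(yaw) Ry(pitch) Rx(roll)).
In Python, from workcell import env gives the robot as it stands.
- The arm moves only by the tool carry_out, never from a script. Its argument "increments" is a list of rows, each a list of 3 entries, a list of its own where there are three numbers: the turn, a rotation vector about the tool's x, y, z in rad, then the shift along the tool's x, y, z in mm, then the closure, from 0 (fully open) to 1 (shut). In form: [[[wx, wy, wz], [dx, dy, dz], claw], ...]. A call has 1 to 10 rows; each row is the pose to reach, as a shift and turn from the pose commanded when the call began, along the tool's axes at that moment; what a row does not reach only later rows make up. A row lasts 1/12 s, in which the tool goes at most 41.7 mm and 7.16 degrees, less where a joint would pass 70% of its speed; a pose out of reach is approached as far as the arm can. A call with a gripper value outside its range is refused whole. The fingers move at their own pace and stop on an object; "force" is the grip in N (left out, the last holds). Time passes only in rows, so rows that repeat a pose let the fingers close. It gives the time, the measured TCP pose, the force and the opening at its end, in the units of the state.
- env.state(): the state, without advancing time (a new reading comes with each control period).
- env.grab_frame(name): name is "scene" or "top" or "wrist"; returns a dict with "frame" (384x512x3 uint8, blue, green, red), "z_map" (384x512 float32, mm along the optical axis (not along the pixel's ray), 0 where there is no reading), "camera_matrix" (3x3 intrinsics, pixels), "rvec" (rotation vector, rad) and "tvec" (3), from world to camera coordinates, as OpenCV has them; the wrist camera has in their place "hand_eye" (4x4, takes a point from camera to tool coordinates, whose origin is the TCP and whose axes are the tool frame's). Camera axes: x right, y down, z forward; pixel columns grow to the right and rows downward; lengths in mm; the calibration is good to about 2 mm. The wrist camera is an equidistant fisheye: a pixel r from the principal point sees the ray r / f radians off the axis. A picture is of the moment at which its call begins: read the wrist's pose just before it.
- env.job_done(): hands the job in, once; it reports no verdict.
The state is a dict: "time_s": time; "qpos": joint angles; "qvel": joint speeds; "effort": joint torques, N m; "ee_pos": TCP position; "ee_rot": TCP orientation; "force": force on the tool from outside, world axes, zero at the start; "torque": the same for the moment, N m; "gripper_width": finger opening in mm.
Only numpy, scipy, OpenCV 4.12 (cv2) and the standard library are available. Lean on these libraries where they do the work, as an engineer would, in place of code of your own. Each camera call takes 0.05 s, during which the arm holds its last target. There are 200 camera calls.

## Working session

There is one attempt and no reset: what is moved stays moved. The work goes in short steps, Python scripts to look and compute and a tool call to move; the robot and the scene stay as the last step left them, time stands still between calls to the robot, and variables do not carry over. Pictures are saved under pics/ and viewed, about 8 in all and at most 12, crops included, and the job is handed in when it is done.

Besides the shell and the picture viewer there is one more tool, called after "Call:" in YAML: its name, and indented under it one key for each argument. carry_out: Moves the arm, as the interface text tells. Its arguments: {"type":"object","properties":{"increments":{"type":"array","items":{"type":"array"}},"force":{"type":"number"}},"required":["increments"]}

```bash
ls; mkdir -p pics; cat > h.py <<'E'
import numpy as np, cv2
from workcell import env
def grab(n):
    s=env.state(); f=env.grab_frame(n); f['s']=s; return f
def pt(f,u,v,z=None):
    K=f['camera_matrix']; z=f['z_map'][int(v),int(u)] if z is None else z
    R=cv2.Rodrigues(np.array(f['rvec'],float))[0]; c=np.array([(u-K[0,2])/K[0,0]*z,(v-K[1,2])/K[1,1]*z,z])
    return R.T@(c-np.array(f['tvec']).ravel())
E
python3 - <<'E'
from h import *
import pickle
for n in('scene','top'):
    f=grab(n); pickle.dump(f,open(n+'.pkl','wb')); cv2.imwrite(f'pics/{n}.png',cv2.resize(f['frame'],None,fx=1.5,fy=1.5))
    print(n,f['camera_matrix'],(f['z_map']==0).mean())
print(env.state())
E
```

```text
pics
scene [[382.09461185   0.         249.79483295]
 [  0.         382.09461185 193.81077159]
 [  0.           0.           1.        ]] 0.009557088216145834
top [[467.30283107   0.         258.24709911]
 [  0.         467.30283107 193.30054323]
 [  0.           0.           1.        ]] 0.004063924153645833
{'time_s': 0.1, 'qpos': array([-6.79508914e+01,  1.83455572e+01,  8.96990224e+01, -1.34364801e-04,
        7.20429492e+01, -1.14630024e+00]), 'qvel': array([-0.01140618, -0.10858093, -0.1479253 ,  0.00814177,  0.02997451,
       -0.0422211 ]), 'effort': array([ 1.78527976e-06, -4.13332808e+01, -2.32510614e+01,  7.28712254e-02,
        4.22349398e-02, -6.05233231e-05]), 'ee_pos': array([ 226.41308889, -528.37906833,  404.03106168]), 'ee_rot': array([-8.99983767e+01,  8.75138372e-02, -6.68045484e+01]), 'force': array([ 0.28133905,  0.08414901, -0.17228638]), 'torque': array([-0.02364707,  0.08710332, -0.01014205]), 'gripper_width': 90.98302800862524}
```

View pics/scene.png

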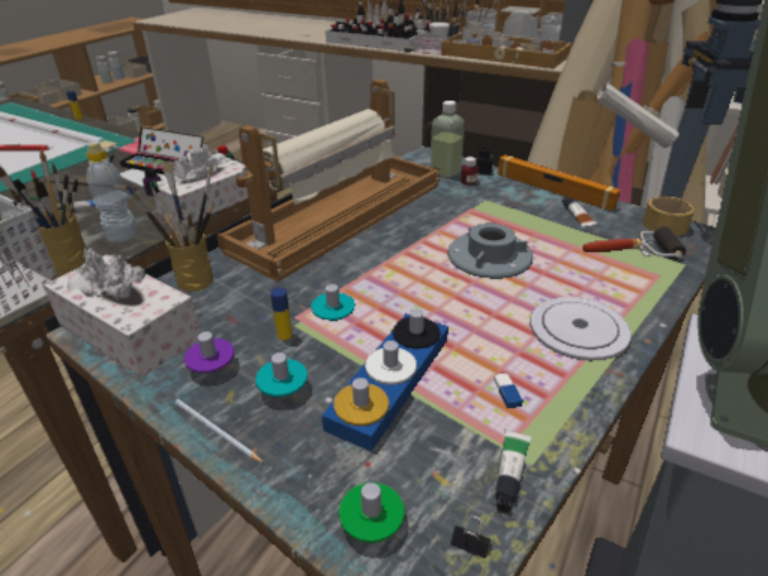

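View pics/top.png

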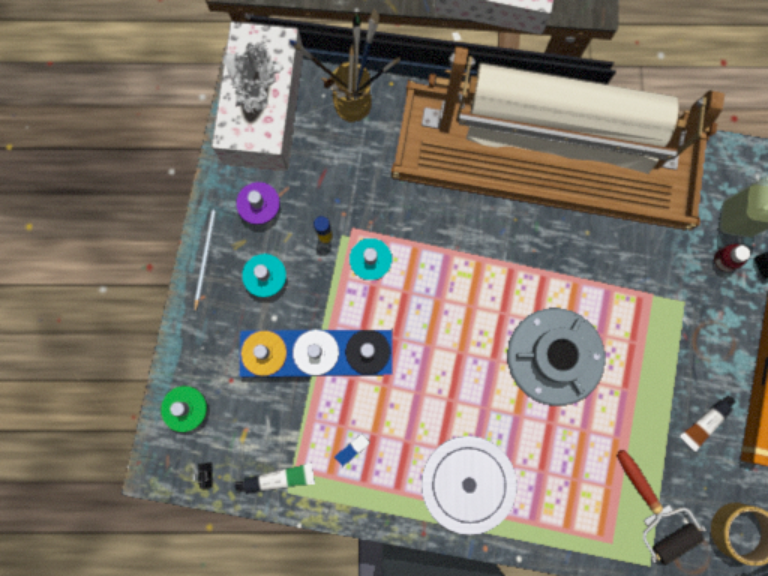

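Brass candidates in the 1.5× top view are the orange-gold one in the rack (262,352), white (317,352) and black (367,352). Loose look-alikes are green (182,408), cyan (264,276) and (370,258), and purple (257,204). The base is at (562,353). The brass one is the gold one at the rack's end; I'll check it in a close crop and measure from both views.

```bash
python3 - <<'E'
from h import *
import pickle
from scipy.spatial.transform import Rotation as R
t=pickle.load(open('top.pkl','rb'));s=pickle.load(open('scene.pkl','rb'))
a=cv2.resize(t['frame'][200:270,145:275],None,fx=5,fy=5,interpolation=cv2.INTER_CUBIC)
b=cv2.resize(s['frame'][190:310,190:320],None,fx=5,fy=5,interpolation=cv2.INTER_CUBIC)
cv2.imwrite('pics/c1.png',cv2.resize(b,(650,600)))
print(R.from_euler('xyz',t['s']['ee_rot'],degrees=True).as_matrix().round(3))
for n,f,L in(('top',t,dict(brass=(174,234),white=(209.5,234),black=(245,233.5),bore=(375,235),rimL=(358,235),rackcorner=(163,246),table=(150,300))),('scene',s,dict(brass=(240.5,256),white=(260,232),black=(278,210.5),rim=(328,154)))):
    for k,(u,v) in L.items(): print(n,k,pt(f,u,v).round(1))
# cloud segmentation: spindle tops & rim by height
for n,f in(('top',t),('scene',s)):
    v,u=np.mgrid[:384,:512]; K=f['camera_matrix']; z=f['z_map']
    c=np.stack([(u-K[0,2])/K[0,0]*z,(v-K[1,2])/K[1,1]*z,z],-1).reshape(-1,3)
    Rm=cv2.Rodrigues(np.array(f['rvec'],float))[0]; P=(c-np.array(f['tvec']).ravel())@Rm
    for k,uv,h in(('brass',(174,234),(60,80)),('white',(209.5,234),(60,80)),('black',(245,233.5),(60,80)),('rim',(375,235),(44,56))):
        q=pt(t,*uv); r=18 if k!='rim' else 60
        c0=q[:2]
        m=(np.hypot(*(P[:,:2]-c0).T)<r)&(P[:,2]>h[0])&(P[:,2]<h[1])
        x=P[m]
        if len(x): print(n,k,m.sum(),x.mean(0).round(1),x.min(0).round(1),x.max(0).round(1),'minrect',cv2.minEnclosingCircle(x[:,:2].astype(np.float32)))
E
```

```text
[[ 0.394 -0.001  0.919]
 [-0.919  0.002  0.394]
 [-0.002 -1.     0.   ]]
top brass [516.1 312.   72.2]
top white [516.4 228.1  70.9]
top black [518.  143.8  69.1]
top bore [ 517.3 -173.6   41.6]
top rimL [ 516.4 -129.5   52.3]
top rackcorner [489.7 345.2  29.5]
top table [358.4 378.5  -0.9]
scene brass [514.9 317.6  70.7]
scene white [515.2 237.5  70.7]
scene black [514.6 153.9  70.7]
scene rim [ 521.7 -193.3   40.1]
top brass 71 [516.  313.3  70.8] [506.6 303.8  62.4] [526.  323.8  78. ] minrect ((516.4755859375, 314.1375732421875), 11.002030372619629)
top white 65 [516.8 229.   70.7] [507.  219.4  62.9] [526.1 238.8  75.8] minrect ((516.9747924804688, 229.28810119628906), 10.41260814666748)
top black 66 [518.7 144.2  70.3] [509.5 134.3  60.9] [528.9 153.4  74.6] minrect ((518.420166015625, 144.01686096191406), 10.854485511779785)
top rim 702 [ 513.1 -170.8   49.9] [ 470.9 -214.6   44. ] [ 556.1 -127.7   56. ] minrect ((514.2493896484375, -171.44239807128906), 44.41133499145508)
scene brass 109 [515.4 319.3  68.8] [506.8 305.3  60.1] [526.4 328.5  73.1] minrect ((517.2529296875, 316.93695068359375), 11.6553955078125)
scene white 90 [517.8 235.2  68.9] [508.5 220.9  60.2] [529.2 242.9  73.4] minrect ((519.4546508789062, 232.00051879882812), 11.879340171813965)
scene black 74 [518.5 150.5  68.7] [509.4 137.9  60.1] [530.2 158.2  73.7] minrect ((519.352294921875, 148.6130828857422), 10.900766372680664)
scene rim 319 [ 513.5 -164.3   49.5] [ 471.3 -214.2   44.1] [ 556.8 -123.8   53.4] minrect ((515.4679565429688, -168.85977172851562), 45.368831634521484)
```

View pics/c1.png

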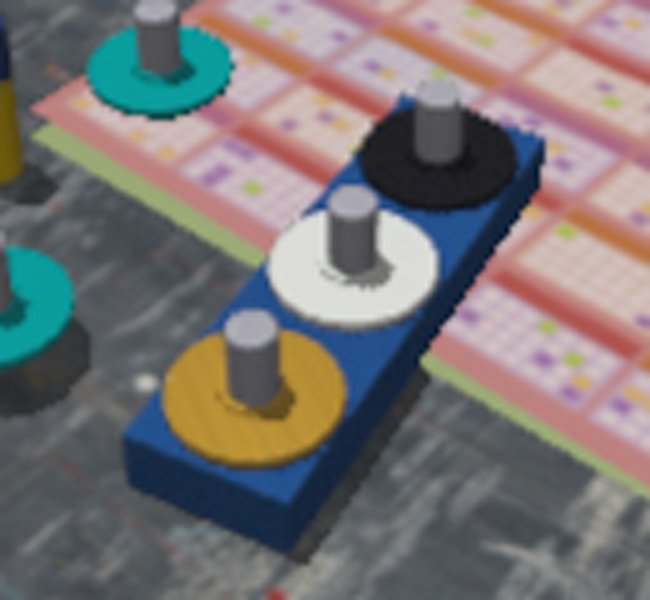

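The crop shows the gold-flanged brass bearing at the near end of the rack (spindle top ~(250,325)), then white, then black. The heights check: spindle tops measure 71 mm against 71 expected, and the rim 50. Brass is at about (516.5, 314.5) and the base at about (514.5, −171.5).

Next I turn to yaw 0 and travel above the brass bearing.

Call:
carry_out:
  increments:
    - [[0,-1.166,0],[-220,0,199],0]
    - [[0,-1.166,0],[-220,0,199],0]
    - [[0,-1.166,0],[-220,0,199],0]
    - [[0,-1.166,0],[-220,0,199],0]
    - [[0,-1.166,0],[-220,0,199],0]
    - [[0,-1.166,0],[-220,0,199],0]
    - [[0,-1.166,0],[-220,0,199],0]
    - [[0,-1.166,0],[-220,0,199],0]
    - [[0,-1.166,0],[-220,0,199],0]
    - [[0,-1.166,0],[-220,0,199],0]

```text
time_s: 0.93
ee_pos: [322.9, -246.7, 404.7]
ee_rot: [-90.0, 0.0, 0.4]
force: [0.7, 0.2, 0.5]
gripper_width: 91.2
```

Call:
carry_out:
  increments:
    - [[0,0,0],[97,0,300],0]
    - [[0,0,0],[97,0,300],0]
    - [[0,0,0],[97,0,300],0]
    - [[0,0,0],[97,0,300],0]
    - [[0,0,0],[97,0,300],0]
    - [[0,0,0],[97,0,300],0]
    - [[0,0,0],[97,0,300],0]
    - [[0,0,0],[97,0,300],0]
    - [[0,0,0],[97,0,300],0]
    - [[0,0,0],[97,0,300],0]

```text
time_s: 1.77
ee_pos: [419.8, 53.0, 404.3]
ee_rot: [-90.0, 0.1, 0.2]
force: [0.6, -0.4, -0.2]
gripper_width: 91.3
```

Call:
carry_out:
  increments:
    - [[0,0,0],[96,75,262],0]
    - [[0,0,0],[96,75,262],0]
    - [[0,0,0],[96,75,262],0]
    - [[0,0,0],[96,75,262],0]
    - [[0,0,0],[96,75,262],0]
    - [[0,0,0],[96,75,262],0]
    - [[0,0,0],[96,75,262],0]
    - [[0,0,0],[96,75,262],0]
    - [[0,0,0],[96,75,262],0]
    - [[0,0,0],[96,75,262],0]

```text
time_s: 2.6
ee_pos: [515.8, 312.5, 329.4]
ee_rot: [-90.1, 0.1, -0.1]
force: [-0.4, -0.7, 0.7]
gripper_width: 91.1
```

```bash
python3 - <<'E'
from h import *
import pickle
f=grab('wrist'); pickle.dump(f,open('w1.pkl','wb')); cv2.imwrite('pics/w1.png',cv2.resize(f['frame'],None,fx=1.5,fy=1.5))
print(f['camera_matrix'],np.array(f['hand_eye']).round(3)); print(f['s']['ee_pos'],f['s']['ee_rot'],f['s']['time_s'])
E
```

```text
[[297.31863964   0.         252.7302103 ]
 [  0.         297.31863964 188.52900639]
 [  0.           0.           1.        ]] [[ 1.0000e+00  0.0000e+00  1.0000e-03  1.0020e+00]
 [-1.0000e-03 -2.5300e-01  9.6700e-01  2.0523e+01]
 [ 1.0000e-03 -9.6700e-01 -2.5300e-01  7.1438e+01]
 [ 0.0000e+00  0.0000e+00  0.0000e+00  1.0000e+00]]
[515.81677235 312.53106232 329.40183664] [-9.00924951e+01  6.87784745e-02 -6.05794042e-02] 2.6
```

View pics/w1.png

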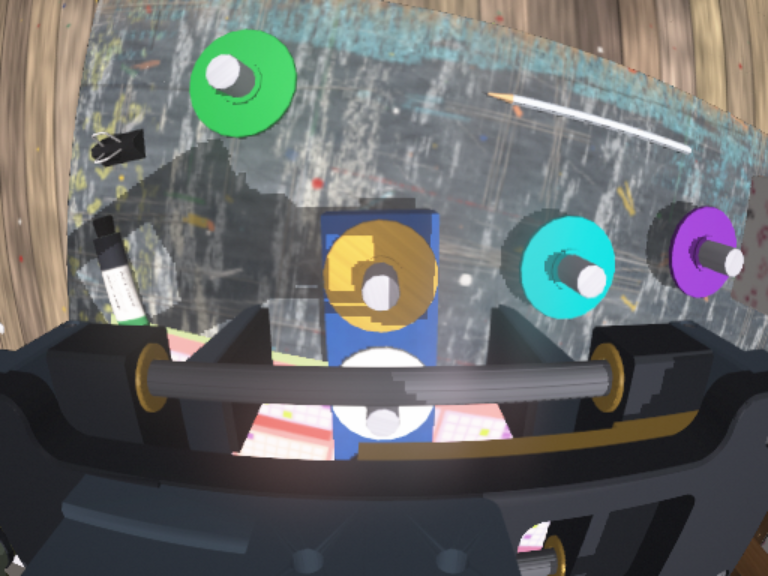

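The wrist view shows the brass spindle top near (381,295), centred between the fingers laterally, with white at (383,422) behind it. Now the metric position from this view's depth and ray.

```bash
cat >> h.py <<'E'
from scipy.spatial.transform import Rotation
def wcloud(f):
    K=f['camera_matrix']; v,u=np.mgrid[:384,:512]; a=(u-K[0,2])/K[0,0]; b=(v-K[1,2])/K[1,1]
    th=np.hypot(a,b)+1e-9; k=np.tan(th)/th; z=f['z_map']
    c=np.stack([a*k*z,b*k*z,z],-1).reshape(-1,3); c[(th.ravel()>1.4)]=np.nan
    H=np.array(f['hand_eye']); t=c@H[:3,:3].T+H[:3,3]
    P=t@Rotation.from_euler('xyz',f['s']['ee_rot'],degrees=True).as_matrix().T+f['s']['ee_pos']
    P[z.ravel()==0]=np.nan
    return P
def cyl(P,c,r,h):
    m=(np.hypot(P[:,0]-c[0],P[:,1]-c[1])<r)&(P[:,2]>h[0])&(P[:,2]<h[1]); x=P[m]
    return m,x,cv2.minEnclosingCircle(x[:,:2].astype(np.float32)) if len(x) else None
E
python3 - <<'E'
from h import *
import pickle
f=pickle.load(open('w1.pkl','rb')); P=wcloud(f)
for k,c in(('brass',(516,314)),('white',(516,229))):
    m,x,e=cyl(P,c,22,(68,76)); print(k,m.sum(),x.mean(0).round(1),np.median(x[:,2]),e, np.argwhere(m.reshape(384,512)).mean(0))
g=P.reshape(384,512,3); b=f['frame'].astype(int)
m=(np.hypot(g[...,0]-516,g[...,1]-314)<45)&(g[...,2]>33)&(g[...,2]<40)&(b[...,2]-b[...,0]>60)
x=g[m]; print('flange',m.sum(),x.mean(0),cv2.minEnclosingCircle(x[:,:2].astype(np.float32)))
E
```

```text
brass 495 [517.1 316.1  70.4] 70.4984340536152 ((517.2830810546875, 315.715576171875), 10.753905296325684) [194.46464646 253.1979798 ]
white 352 [518.7 231.5  70.4] 70.50340366420275 ((518.5236206054688, 230.61331176757812), 11.176538467407227) [281.13636364 254.86363636]
flange 3716 [517.35714558 317.95997312  35.67386454] ((517.3057861328125, 315.58831787109375), 36.507625579833984)
```

Three views agree within 2 mm: brass at (517.2, 315.6), top 70.5, flange 35.7. Descend and grip.

Call:
carry_out:
  increments:
    - [[0,0,0],[1.2,20,1.5],0]
    - [[0,0,0],[1.2,40,1.5],0]
    - [[0,0,0],[1.2,60,1.5],0]
    - [[0,0,0],[1.2,76,1.5],0]
    - [[0,0,0],[1.2,86,1.5],0]
    - [[0,0,0],[1.2,92,1.5],0]
    - [[0,0,0],[1.2,96,1.5],0]
    - [[0,0,0],[1.2,96,1.5],0]
    - [[0,0,0],[1.2,96,1.5],0]
  force: 60

```text
time_s: 3.4
ee_pos: [517.2, 315.4, 234.6]
ee_rot: [-90.0, -0.1, -0.0]
force: [0.1, 0.8, 0.7]
gripper_width: 90.9
```

Call:
carry_out:
  increments:
    - [[0,0,0],[0,0,0],1]
    - [[0,0,0],[0,0,0],1]
    - [[0,0,0],[0,0,0],1]
    - [[0,0,0],[0,0,0],1]
    - [[0,0,0],[0,0,0],1]
    - [[0,0,0],[0,0,0],1]
    - [[0,0,0],[0,0,0],1]
    - [[0,0,0],[0,0,0],1]
    - [[0,0,0],[0,0,0],1]
    - [[0,0,0],[0,0,0],1]
  force: 60

```text
time_s: 4.23
ee_pos: [516.9, 315.6, 233.7]
ee_rot: [-90.0, 0.0, 0.0]
force: [-0.0, 0.6, 0.8]
gripper_width: 27.5
```

Call:
carry_out:
  increments:
    - [[0,0,0],[0,0,0],1]
    - [[0,0,0],[0,0,0],1]
    - [[0,0,0],[0,0,0],1]
    - [[0,0,0],[0,0,0],1]

```text
time_s: 4.57
ee_pos: [516.9, 315.5, 233.7]
ee_rot: [-90.0, 0.0, -0.0]
force: [-0.0, -0.0, 0.7]
gripper_width: 21.0
```

Call:
carry_out:
  increments:
    - [[0,0,0],[0,-3,0],1]
    - [[0,0,0],[0,-8,0],1]
    - [[0,0,0],[0,-16,0],1]
    - [[0,0,0],[0,-28,0],1]
    - [[0,0,0],[0,-42,0],1]
    - [[0,0,0],[0,-58,0],1]
    - [[0,0,0],[0,-74,0],1]
    - [[0,0,0],[0,-86,0],1]
    - [[0,0,0],[0,-96,0],1]
    - [[0,0,0],[0,-100,0],1]

```text
time_s: 5.4
ee_pos: [517.1, 315.7, 336.0]
ee_rot: [-89.9, -0.2, -0.0]
force: [0.2, 0.2, -0.6]
gripper_width: 21.0
```

Gripped at 21 mm. Next I carry it 60 mm past the base so the wrist camera looks straight down on the bore unobstructed.

Call:
carry_out:
  increments:
    - [[0,0,0],[0,0,-6],1]
    - [[0,0,0],[0,0,-20],1]
    - [[0,0,0],[0,0,-42],1]
    - [[0,0,0],[0,0,-70],1]
    - [[0,0,0],[0,0,-104],1]
    - [[0,0,0],[0,0,-140],1]
    - [[0,0,0],[0,0,-176],1]
    - [[0,0,0],[0,0,-212],1]
    - [[0,0,0],[0,0,-248],1]
    - [[0,0,0],[0,0,-284],1]

```text
time_s: 6.23
ee_pos: [515.7, 28.9, 332.8]
ee_rot: [-90.0, 0.1, -0.0]
force: [0.3, -0.3, -1.4]
gripper_width: 21.0
```

Call:
carry_out:
  increments:
    - [[0,0,0],[0,0,-36],1]
    - [[0,0,0],[0,0,-72],1]
    - [[0,0,0],[0,0,-108],1]
    - [[0,0,0],[-1,0,-144],1]
    - [[0,0,0],[-2,0,-180],1]
    - [[0,0,0],[-2,0,-212],1]
    - [[0,0,0],[-2,0,-236],1]
    - [[0,0,0],[-2,0,-252],1]
    - [[0,0,0],[-2,0,-260],1]
    - [[0,0,0],[-2,0,-262],1]

```text
time_s: 7.07
ee_pos: [514.0, -232.1, 332.8]
ee_rot: [-90.0, 0.1, -0.1]
force: [-0.2, 0.4, -2.1]
gripper_width: 21.0
```

Call:
carry_out:
  increments:
    - [[0,0,0],[0,0,0],1]
    - [[0,0,0],[0,0,0],1]
    - [[0,0,0],[0,0,0],1]
    - [[0,0,0],[0,0,0],1]

```text
time_s: 7.4
ee_pos: [514.9, -229.5, 333.8]
ee_rot: [-90.0, 0.0, 0.1]
force: [-0.7, 0.5, -1.2]
gripper_width: 20.7
```

```bash
python3 - <<'E'
from h import *
import pickle
f=grab('wrist'); pickle.dump(f,open('w2.pkl','wb')); cv2.imwrite('pics/w2.png',cv2.resize(f['frame'],None,fx=1.5,fy=1.5))
P=wcloud(f); s=f['s']; print(s['ee_pos'],s['ee_rot'],s['gripper_width'],s['force'])
m,x,e=cyl(P,(514,-171),60,(46,54)); print('rim',m.sum(),x.mean(0),np.median(x[:,2]),e)
m,x,e=cyl(P,(514,-171),22,(36,44)); print('ring',m.sum(),x.mean(0) if len(x) else 0,e)
m,x,e=cyl(P,(514,-171),100,(8,16)); print('foot',m.sum(),e)
c=s['ee_pos']
for h in((100,110),(118,125),(125,130),(130,139)):
  m,x,e=cyl(P,c[:2],45,h); print('held',h,m.sum(),x.mean(0) if len(x) else 0,e)
E
```

```text
[ 514.94221764 -229.45614684  333.8032885 ] [-8.99893062e+01  9.38423792e-03  7.78077832e-02] 20.713281399761318 [-0.67062     0.49036771 -1.21927325]
rim 4677 [ 514.66955446 -168.69585551   49.41214861] 49.448068561139166 ((514.7061157226562, -170.4944305419922), 44.009273529052734)
ring 1773 [ 514.05083696 -170.89084962   39.55300942] ((514.0018920898438, -171.0064239501953), 21.992849349975586)
foot 9183 ((514.6825561523438, -170.38133239746094), 81.89323425292969)
held (100, 110) 0 0 None
held (118, 125) 0 0 None
held (125, 130) 0 0 None
held (130, 139) 3857 [ 516.08306972 -210.66936878  135.7104816 ] ((516.1222534179688, -229.56483459472656), 37.18797302246094)
```

View pics/w2.png

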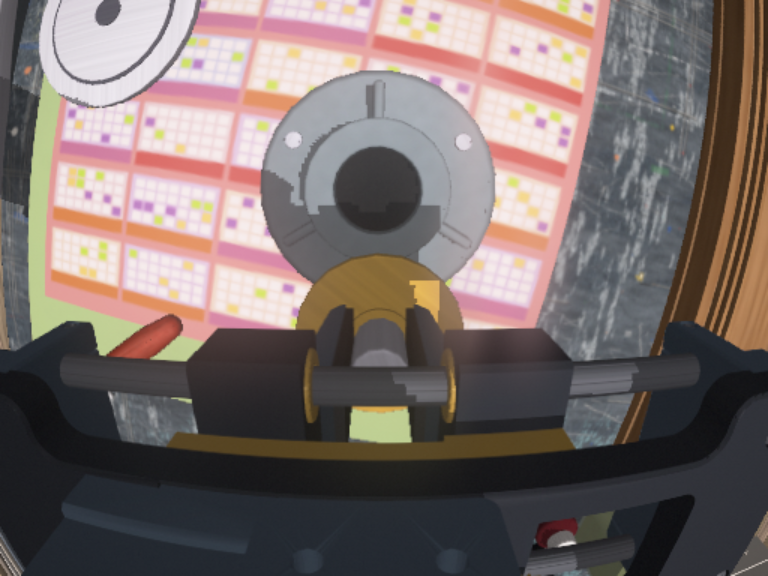

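The base is in clear view: bore at (377,190), rim centre (514.7, −170.5), rim height 49.4, ring at 39.6. The held brass flange is centred at (516.1, −229.6) and level at 135.7. From the relative offset, I move x −1.4, y +59, then down to just above the ring.

Call:
carry_out:
  increments:
    - [[0,0,0],[-1.4,0,8],1]
    - [[0,0,0],[-1.4,0,22],1]
    - [[0,0,0],[-1.4,0,38],1]
    - [[0,0,0],[-1.4,0,50],1]
    - [[0,0,0],[-1.4,0,57],1]
    - [[0,0,0],[-1.4,0,59],1]
    - [[0,0,0],[-1.4,0,59],1]
    - [[0,0,0],[-1.4,0,59],1]
    - [[0,0,0],[-1.4,0,59],1]
    - [[0,0,0],[-1.4,0,59],1]

```text
time_s: 8.28
ee_pos: [513.6, -171.9, 333.7]
ee_rot: [-90.0, -0.0, -0.0]
force: [-0.8, -1.0, -1.4]
gripper_width: 20.7
```

Call:
carry_out:
  increments:
    - [[0,0,0],[0,6,0],1]
    - [[0,0,0],[0,16,0],1]
    - [[0,0,0],[0,28,0],1]
    - [[0,0,0],[0,40,0],1]
    - [[0,0,0],[0,48,0],1]
    - [[0,0,0],[0,53,0],1]
    - [[0,0,0],[0,55,0],1]
    - [[0,0,0],[0,55,0],1]
    - [[0,0,0],[0,55,0],1]

```text
time_s: 9.03
ee_pos: [513.7, -171.5, 279.0]
ee_rot: [-90.0, -0.0, -0.0]
force: [0.2, 0.2, -0.6]
gripper_width: 20.8
```

```bash
python3 - <<'E'
from h import *
import pickle
f=grab('wrist'); s=f['s']; print(s['ee_pos'],s['ee_rot'],s['force'],s['time_s'])
P=wcloud(f); c=s['ee_pos']
for n,h,r in(('flange',(78,87),45),('rim',(46,54),60),('foot',(8,16),100)):
  m,x,e=cyl(P,(514.7,-170.5),r,h); print(n,m.sum(),np.median(x[:,2]),e)
f=env.grab_frame('scene'); cv2.imwrite('pics/s2.png',cv2.resize(f['frame'][90:210,260:390],None,fx=5,fy=5,interpolation=cv2.INTER_CUBIC))
E
```

```text
[ 513.73248027 -171.54161589  279.0099297 ] [-9.00171359e+01 -3.88233278e-02 -4.55210795e-03] [ 0.2011362   0.23522842 -0.61253142] 9.0333
flange 3868 80.90759478909989 ((515.1077880859375, -171.71165466308594), 37.168113708496094)
rim 2279 49.43892062556614 ((514.3491821289062, -168.3607635498047), 43.6495475769043)
foot 10771 11.479870882071395 ((514.680419921875, -170.3572998046875), 82.04138946533203)
```

View pics/s2.png

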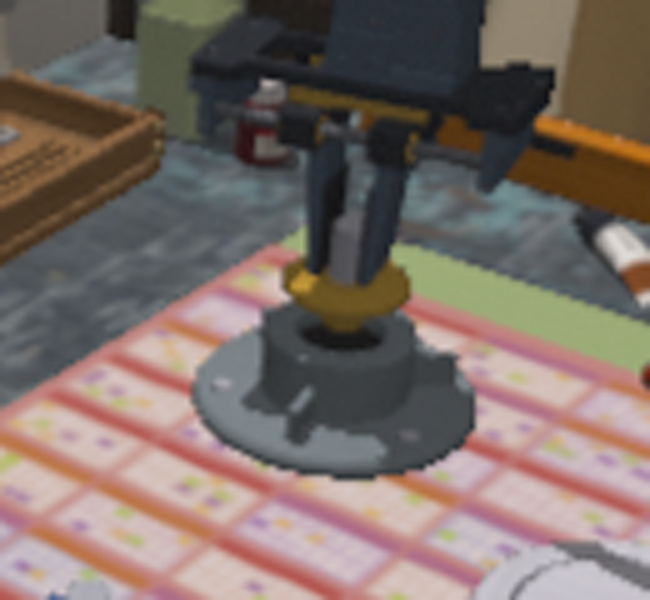

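The bearing stands centred over the bore (crop (345,330)), spigot just inside the rim. A 1.2 mm y correction is needed; then the approach.

Call:
carry_out:
  increments:
    - [[0,0,0],[-0.3,0,1.2],1]
    - [[0,0,0],[-0.3,3,1.2],1]
    - [[0,0,0],[-0.3,6,1.2],1]
    - [[0,0,0],[-0.3,8,1.2],1]
    - [[0,0,0],[-0.3,10,1.2],1]
    - [[0,0,0],[-0.3,10,1.2],1]

```text
time_s: 9.63
ee_pos: [513.1, -170.2, 268.1]
ee_rot: [-90.0, 0.1, 0.0]
force: [-0.2, 0.1, -0.4]
gripper_width: 20.8
```

Call:
carry_out:
  increments:
    - [[0,0,0],[0,1,0],1]
    - [[0,0,0],[0,2,0],1]
    - [[0,0,0],[0,3,0],1]
    - [[0,0,0],[0,4,0],1]
    - [[0,0,0],[0,4,0],1]

```text
time_s: 10.05
ee_pos: [513.3, -170.3, 265.5]
ee_rot: [-90.0, -0.0, 0.0]
force: [-1.6, 0.2, 3.8]
gripper_width: 21.0
```

Call:
carry_out:
  increments:
    - [[0,0,0],[0,1,0],1]
    - [[0,0,0],[0,2,0],1]
    - [[0,0,0],[0,2,0],1]

```text
time_s: 10.3
ee_pos: [513.3, -170.3, 263.9]
ee_rot: [-90.0, -0.1, -0.0]
force: [-1.7, 0.8, 7.4]
gripper_width: 20.8
```

Contact came at the expected height, with the force near 7–8 N. Continue in small steps.

Call:
carry_out:
  increments:
    - [[0,0,0],[0,1,0],1]
    - [[0,0,0],[0,2,0],1]
    - [[0,0,0],[0,3,0],1]
    - [[0,0,0],[0,3,0],1]

```text
time_s: 10.63
ee_pos: [513.3, -170.3, 261.1]
ee_rot: [-90.0, -0.1, 0.0]
force: [-2.2, 0.5, 6.5]
gripper_width: 20.9
```

Call:
carry_out:
  increments:
    - [[0,0,0],[0,1,0],1]
    - [[0,0,0],[0,2,0],1]
    - [[0,0,0],[0,3,0],1]
    - [[0,0,0],[0,3,0],1]

```text
time_s: 10.97
ee_pos: [513.4, -170.3, 258.1]
ee_rot: [-90.0, -0.1, -0.0]
force: [-2.1, -0.4, 8.2]
gripper_width: 21.1
```

Call:
carry_out:
  increments:
    - [[0,0,0],[0,1,0],1]
    - [[0,0,0],[0,2,0],1]
    - [[0,0,0],[0,2,0],1]

```text
time_s: 11.22
ee_pos: [513.4, -170.3, 256.1]
ee_rot: [-90.0, -0.1, 0.0]
force: [-2.3, 1.1, 7.3]
gripper_width: 20.6
```

Call:
carry_out:
  increments:
    - [[0,0,0],[0,0.7,0],1]
    - [[0,0,0],[0,1.2,0],1]
    - [[0,0,0],[0,1.2,0],1]

```text
time_s: 11.47
ee_pos: [513.4, -170.3, 254.9]
ee_rot: [-90.0, -0.1, 0.0]
force: [-1.3, 0.8, 8.3]
gripper_width: 21.1
```

Call:
carry_out:
  increments:
    - [[0,0,0],[0,0.6,0],1]
    - [[0,0,0],[0,0.8,0],1]
    - [[0,0,0],[0,0.8,0],1]

```text
time_s: 11.72
ee_pos: [513.4, -170.3, 254.1]
ee_rot: [-90.0, -0.1, 0.0]
force: [-2.1, 1.0, 7.9]
gripper_width: 21.1
```

Call:
carry_out:
  increments:
    - [[0,0,0],[0,0.4,0],1]
    - [[0,0,0],[0,0.6,0],1]
    - [[0,0,0],[0,0.6,0],1]

```text
time_s: 11.97
ee_pos: [513.4, -170.3, 253.6]
ee_rot: [-90.0, -0.1, 0.0]
force: [-2.3, 0.6, 8.7]
gripper_width: 21.2
```

Call:
carry_out:
  increments:
    - [[0,0,0],[0,0.4,0],1]
    - [[0,0,0],[0,0.6,0],1]
    - [[0,0,0],[0,0.6,0],1]

```text
time_s: 12.22
ee_pos: [513.4, -170.3, 253.6]
ee_rot: [-90.0, -0.1, -0.0]
force: [-3.6, 1.8, 12.6]
gripper_width: 20.9
```

The tool stopped at 253.6, where home was predicted, and the force is rising. A little more, to about 20 N.

Call:
carry_out:
  increments:
    - [[0,0,0],[0,0.5,0],1]
    - [[0,0,0],[0,0.8,0],1]
    - [[0,0,0],[0,0.8,0],1]

```text
time_s: 12.47
ee_pos: [513.4, -170.3, 253.6]
ee_rot: [-90.1, -0.1, 0.0]
force: [-4.1, 2.1, 17.7]
gripper_width: 20.9
```

Call:
carry_out:
  increments:
    - [[0,0,0],[0,0.4,0],1]
    - [[0,0,0],[0,0.4,0],1]
    - [[0,0,0],[0,0.4,0],1]

```text
time_s: 12.72
ee_pos: [513.4, -170.3, 253.6]
ee_rot: [-90.1, -0.1, 0.0]
force: [-5.6, 2.3, 20.4]
gripper_width: 21.2
```

```bash
python3 - <<'E'
from h import *
f=grab('wrist'); s=f['s']; print(s['ee_pos'],s['ee_rot'],s['force'],s['torque'])
P=wcloud(f); g=P.reshape(384,512,3); b=f['frame'].astype(int)
m=(np.hypot(g[...,0]-514.7,g[...,1]+170.5)<45)&(g[...,2]>50)&(g[...,2]<62)&(b[...,2]-b[...,0]>40)
x=g[m]; A=np.c_[x[:,:2]-x[:,:2].mean(0),np.ones(len(x))]
print(m.sum(),np.linalg.lstsq(A,x[:,2],rcond=None)[0],cv2.minEnclosingCircle(x[:,:2].astype(np.float32)))
E
```

```text
[ 513.35909104 -170.28015462  253.58481904] [-9.00568704e+01 -1.36807694e-01  5.73839082e-03] [-5.60864146  2.25941303 20.4430284 ] [ 0.33817787  1.02313654 -0.00273515]
3717 [ 2.29772022e-03 -1.16573216e-02  5.56281533e+01] ((515.09423828125, -170.37109375), 37.00924301147461)
```

20 N at the shoulder, flange top 55.6 and level, so it is home. Relieve the load, open and withdraw straight up.

Call:
carry_out:
  increments:
    - [[0,0,0],[0,-1.2,0],1]
    - [[0,0,0],[0,-2.4,0],1]
    - [[0,0,0],[0,-2.4,0],0]
    - [[0,0,0],[0,-2.4,0],0]
    - [[0,0,0],[0,-2.4,0],0]
    - [[0,0,0],[0,-2.4,0],0]
    - [[0,0,0],[0,-2.4,0],0]
    - [[0,0,0],[0,-2.4,0],0]
    - [[0,0,0],[0,-2.4,0],0]
    - [[0,0,0],[0,-2.4,0],0]

```text
time_s: 13.6
ee_pos: [513.3, -170.3, 252.7]
ee_rot: [-90.0, 0.0, -0.0]
force: [0.8, 0.0, 0.1]
gripper_width: 71.3
```

Call:
carry_out:
  increments:
    - [[0,0,0],[0,0,0],0]
    - [[0,0,0],[0,-3,0],0]
    - [[0,0,0],[0,-10,0],0]
    - [[0,0,0],[0,-22,0],0]
    - [[0,0,0],[0,-38,0],0]
    - [[0,0,0],[0,-56,0],0]
    - [[0,0,0],[0,-76,0],0]
    - [[0,0,0],[0,-92,0],0]
    - [[0,0,0],[0,-100,0],0]
    - [[0,0,0],[0,-100,0],0]

```text
time_s: 14.43
ee_pos: [513.6, -170.4, 355.2]
ee_rot: [-90.1, -0.3, -0.0]
force: [0.2, 0.4, 0.3]
gripper_width: 91.2
```

```bash
python3 - <<'E'
from h import *
f=grab('wrist'); s=f['s']; print(s['ee_pos'],s['ee_rot'],s['force'],s['gripper_width'],s['time_s'])
P=wcloud(f); g=P.reshape(384,512,3); b=f['frame'].astype(int)
m=(np.hypot(g[...,0]-514.7,g[...,1]+170.5)<45)&(g[...,2]>50)&(g[...,2]<62)&(b[...,2]-b[...,0]>40)
x=g[m]; A=np.c_[x[:,:2]-x[:,:2].mean(0),np.ones(len(x))]
print(m.sum(),np.linalg.lstsq(A,x[:,2],rcond=None)[0],cv2.minEnclosingCircle(x[:,:2].astype(np.float32)))
m,x,e=cyl(P,(514.7,-170.5),20,(80,100)); print('top',m.sum(),np.median(x[:,2]),e)
m,x,e=cyl(P,(514.7,-170.5),100,(8,16)); print('foot',e)
f=env.grab_frame('scene'); cv2.imwrite('pics/s3.png',cv2.resize(f['frame'][100:310,200:400],None,fx=2.8,fy=2.8,interpolation=cv2.INTER_CUBIC))
E
```

```text
[ 513.57282786 -170.3546321   355.16093568] [-9.00970366e+01 -2.62738093e-01 -4.18828939e-05] [0.24232882 0.36835955 0.27195973] 91.24689727483222 14.4333
3614 [ 1.86140945e-03 -1.94647819e-04  5.56194190e+01] ((515.2907104492188, -170.47470092773438), 37.055843353271484)
top 521 90.37028092841882 ((514.7886352539062, -170.23410034179688), 10.95652961730957)
foot ((514.5454711914062, -170.39073181152344), 82.17035675048828)
```

View pics/s3.png

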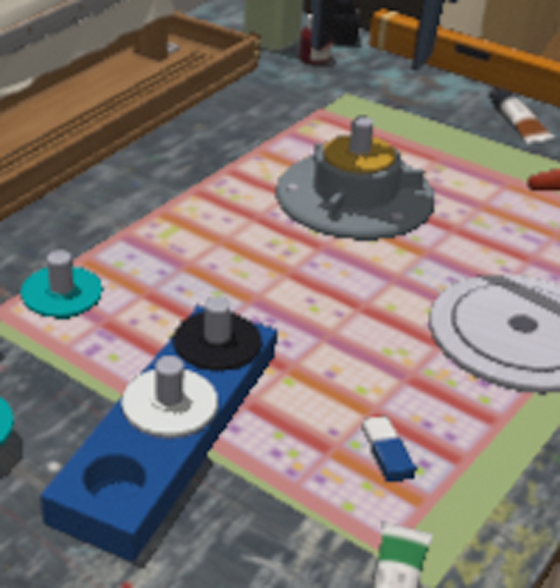

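The picture shows brass seated flat on the rim at (362,155), white (168,400) and black (217,340) still in the rack, and the brass hole empty. Handing in.

```bash
python3 -c "
from h import *
print(env.job_done())"
```

```text
the job is handed in; nothing more can be done
None
```

The brass bearing is out of the rack and pressed spindle up into the turntable base, with its flange down on the rim. I handed the job in at about 14.5 s.

- **Pressing:** the seat ring slid at about 7–9 N. The tool stopped at TCP height 253.6, against 253.7 predicted for fully home. I eased on to 20.4 N there, stopped, relieved the load, opened the gripper and withdrew straight up. The sideways force at the final press was about 6 N.
- **After release:** the flange top measured 55.6 mm and the spindle top 90.4 mm, against 56 and 91 expected. Every measured height, including the base's own rim, reads about 0.5 mm low. The flange is level, and its centre is within 1 mm of the base axis.
- **Surroundings:** the last picture shows the black and white bearings still in the rack and the brass hole empty. The gripper was open and clear of everything.
- **Disagreements:** the camera views differed by up to about 2 mm in position. Centring the bearing over the bore needed one 1.2 mm correction before pressing. No check failed.

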